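# Cover the seedlings and turn them to the light

## Task

The seedling pots (two or three of them) stand in the catch tray of the green pot press: stand each one upright in its own saucer on the wooden turntable, and cover each with one of the clear cloches, lifted off the forks of the drying rack by its white cap and set down squarely in the saucer; a cloche that is not needed stays hanging on the rack. Once every pot is covered, and not before, push the turntable by its upright handle a quarter turn anticlockwise (seen from above), fully home against its stop, with the pots and cloches still in place. Leave the other things on the table where they are.

Things in the scene. Friction and masses are not known exactly. Their poses are not given: they have to be found in the camera images.
- pot0: Seedling pot: solid upright brown fibre cylinder 54 mm across, 55 mm tall, with soil and small soft sprouts to 70 mm height (the sprouts offer no resistance). Origin: centre of its underside, z up. At the start it stands on the catch tray's floor. None if absent.
- pot1: Seedling pot: solid upright brown fibre cylinder 54 mm across, 55 mm tall, with soil and small soft sprouts to 70 mm height (the sprouts offer no resistance). Origin: centre of its underside, z up. At the start it stands on the catch tray's floor. None if absent.
- pot2: Seedling pot: solid upright brown fibre cylinder 54 mm across, 55 mm tall, with soil and small soft sprouts to 70 mm height (the sprouts offer no resistance). Origin: centre of its underside, z up. At the start it stands on the catch tray's floor. None if absent.
- pot3: Seedling pot: solid upright brown fibre cylinder 54 mm across, 55 mm tall, with soil and small soft sprouts to 70 mm height (the sprouts offer no resistance). Origin: centre of its underside, z up. At the start it stands on the catch tray's floor. None if absent.
- cloche0: Cloche: clear bottle top, open below, 160 mm tall. Origin: centre of its rim, z up. Body 82 mm across (74 inside) to 62 mm height, shoulder to 85, neck 22 mm across to 125, collar 48 mm across from 125 to 129, white round cap 32 mm across from 129 to 160 (grip it here from above). Hangs in a fork by its collar's underside, rim 30 mm above the table.
- cloche1: Cloche: clear bottle top, open below, 160 mm tall. Origin: centre of its rim, z up. Body 82 mm across (74 inside) to 62 mm height, shoulder to 85, neck 22 mm across to 125, collar 48 mm across from 125 to 129, white round cap 32 mm across from 129 to 160 (grip it here from above). Hangs in a fork by its collar's underside, rim 30 mm above the table.
- cloche2: Cloche: clear bottle top, open below, 160 mm tall. Origin: centre of its rim, z up. Body 82 mm across (74 inside) to 62 mm height, shoulder to 85, neck 22 mm across to 125, collar 48 mm across from 125 to 129, white round cap 32 mm across from 129 to 160 (grip it here from above). Hangs in a fork by its collar's underside, rim 30 mm above the table.
- fork0 (a point): Fork of the drying rack: hanging point midway between its two prongs, at their tops (155 mm high). Rack's frame: prongs run along x, 34 mm apart, 7 mm thick; open ends point to -x (to the robot), 38 mm from here, turned up 11 mm. Lift a cloche 15 to 25 mm, draw it 80 mm along -x, then raise. Forks 98 mm apart; back bar 85 mm behind.
- fork1 (a point): Fork of the drying rack: hanging point midway between its two prongs, at their tops (155 mm high). Rack's frame: prongs run along x, 34 mm apart, 7 mm thick; open ends point to -x (to the robot), 38 mm from here, turned up 11 mm. Lift a cloche 15 to 25 mm, draw it 80 mm along -x, then raise. Forks 98 mm apart; back bar 85 mm behind.
- fork2 (a point): Fork of the drying rack: hanging point midway between its two prongs, at their tops (155 mm high). Rack's frame: prongs run along x, 34 mm apart, 7 mm thick; open ends point to -x (to the robot), 38 mm from here, turned up 11 mm. Lift a cloche 15 to 25 mm, draw it 80 mm along -x, then raise. Forks 98 mm apart; back bar 85 mm behind.
- seat0 (a point): Centre of the inner floor of a terracotta saucer fixed on the turntable, 80 mm from the turntable's axis; inside 98 mm across, rim 6 mm above this floor. It turns with the turntable. A pot and the cloche over it both stand on this floor.
- seat1 (a point): Centre of the inner floor of a terracotta saucer fixed on the turntable, 80 mm from the turntable's axis; inside 98 mm across, rim 6 mm above this floor. It turns with the turntable. A pot and the cloche over it both stand on this floor.
- seat2 (a point): Centre of the inner floor of a terracotta saucer fixed on the turntable, 80 mm from the turntable's axis; inside 98 mm across, rim 6 mm above this floor. It turns with the turntable. A pot and the cloche over it both stand on this floor.
- handle (a point): Upright handle near the turntable's rim, 120 mm from the axis: wooden grip 22 mm across from 75 to 105 mm above the table on a 16 mm steel post. The point is on its axis, 90 mm above the table.
- hub (a point): Turntable's axis at the board's top, 28 mm above the table. Board 270 mm across.
- turntable (a joint): Turntable angle in rad, growing anticlockwise seen from above; 0 to 0.3 at the start, home against its stop at 1.571, when the handle stands beside the small dark steel block on the table at the turntable's edge. A little friction, stays where it is left.
- tray (a point): Centre of the floor (5 mm above the table) of the press's aluminium catch tray, outside 210 x 210 mm, walls 5 mm thick and 26 mm tall; x of its frame points to the press, whose body begins 140 mm from here (its head, 212 mm tall, 160 mm from here).
- jar: Bystander, leave it alone: glass jar with steel lid, 68 mm across, 85 mm tall. Origin: underside
- brush: Bystander, leave it alone: small brush, 170 mm long, lying flat. Origin: underside
- seedbox: Bystander, leave it alone: small closed cardboard box, 90 x 65 x 40 mm. Origin: underside
Mind the look-alikes: they are no part of the job. What is shaped like the cloche1 but purple, red or yellow is not meant.

How it is judged:
By the outcome, as a careful person would: the job done as asked, in the order asked, and still so for the second after the job is handed in, with the robot touching nothing.
Of pot0, pot1, pot2, pot3 only 2 to 3 are there at a start; the rules pass over those that are not, and their reading is None.
At some moment in a run one of pot0, pot1, pot2, pot3 may be knocked a few centimetres aside while the robot is not near it.
It also fails if it takes over 210 s, if anything falls off the work surface, if the arm or the gripper's body presses on something with over 40 N, if the wrist force passes 120 N, or if a joint passes its speed limit or range.

## Robot

A 6-joint arm with a two-finger parallel gripper is mounted at the origin on the work surface. World frame = base frame: x ahead of the robot, y to its left, z up, the work surface at z = 0. Lengths are in mm, angles in rad, forces in N, time in s.
With the tool pointing down it reaches from about 275 to 1000 mm from the base axis. Payload 8.4 kg.
Tool frame: the origin (TCP) lies at the very end of the fingers, on their centre line; the grasp point (between the pads) lies 19 mm behind it; z points along the fingers, y is the line along which they close (so a half turn about z gives the same grasp; the last joint's range is limited). The gripper opens to 85 mm and grips with 20 to 120 N. Pads are 22 mm wide; open, the fingers measure 114 mm over their backs; the gripper's body (76 mm by 85 mm) begins 54 mm behind the grasp point. The pads swing forward as they close: fully open they stand 13 mm farther back than shut.
Start: joints at [1.235, 0.353, 1.633, -0, 1.155, -0.002], TCP at [204.771, 590.506, 231.281] pointing down, gripper open.
Joint ranges: [-2.63, 2.63], [-0.92, 2.1], [0.06, 2.66], [-1.3, 4.44], [0, 2.69], [-3.02, 3.02]. Speed limits (rad/s): [2.22, 2.22, 2.79, 3.14, 3.14, 3.14].

## Interface

Orientations are given as a unit quaternion [w, x, y, z].
In Python, from station import state, vision, job gives the robot as it stands.
- The arm moves only by the shell command python3 -m creep 'ROWS' [FORCE]. ROWS is a JSON object of lists of equal length, an entry for each row: "linear": the shift along the tool's x, y, z as a fraction of full scale, a list of three; "twist": the turn, a rotation vector about the tool's x, y, z as a fraction of full scale, a list of three; "gripper": the opening, from 0 (shut) to 1 (fully open). In form: {"linear": [[x, y, z], ...], "twist": [[ax, ay, az], ...], "gripper": [gripper, ...]}. A call has 1 to 20 rows; each row is the pose to reach, as a shift and turn from the pose commanded when the call began, along the tool's axes at that moment, turning the shorter way round; what a row does not reach only later rows make up. Full scale, the value 1, is 0.2 m for a shift and pi rad for a turn. A row lasts 1/10 s, in which the tool goes at most 50 mm and 8.59 degrees, less where a joint would pass 70% of its speed; a pose out of reach is approached as far as the arm can. A call with a number of a shift or a turn outside -1 to 1 is refused whole. A call with a gripper value outside its range is refused whole. The fingers move at their own pace and stop on an object; FORCE is the grip in N (left out, the last holds). Time passes only in rows, so rows that repeat a pose let the fingers close. It gives the time, the measured TCP pose, the force, the opening and the grip force at its end, in the units of the state.
- state(): the state, without advancing time (a new reading comes with each control period).
- vision.snapshot(name): name is "scene" or "top" or "wrist"; returns the picture (400x640x3 uint8, red, green, blue); there is no depth.
- vision.get_calibration(name): a dict with "mtx" (3x3 intrinsics, pixels), "camera_from_world" (4x4, takes a point from world to camera coordinates). Camera axes: x right, y up, looking along -z (the intrinsics and any distortion apply to the point x, -y, -z); pixel columns grow to the right and rows downward; lengths in mm; the calibration is good to about 2 mm. A picture is of the moment at which its call begins: read the wrist's pose just before it. get_calibration takes no time and is no camera call; for the wrist camera it gives the pose at the moment of the call.
- job.job_done(): hands the job in; it is judged then, once.
The state is a dict: "time_s": time; "q": joint angles; "qvel": joint speeds; "tau": joint torques, N m; "eef_pos": TCP position; "eef_rot": TCP orientation; "force": force on the tool from outside, world axes, zero at the start; "wrist_torque": the same for the moment, N m; "finger_gap": finger opening in mm; "finger_force": force on a finger pad.
Only numpy, scipy, OpenCV 4.12 (cv2) and the standard library are available. Lean on these libraries where they do the work, as an engineer would, in place of code of your own. Each camera call takes 0.05 s, during which the arm holds its last target. There are 200 camera calls.

## Working session

There is one attempt and no reset: what is moved stays moved. The work goes in short steps, Python scripts to look and compute and a shell command to move; the robot and the scene stay as the last step left them, time stands still between calls to the robot, and variables do not carry over. Pictures are saved under pics/ and viewed, at most 15 in all, crops included, and the job is handed in when it is done.

```bash
ls; mkdir -p pics; python3 - <<'E'
from station import state, vision
import cv2,json
s=state();print(s)
for n in("scene","top"):
    im=vision.snapshot(n);cv2.imwrite(f"pics/{n}0.png",im[:,:,::-1]);c=vision.get_calibration(n);print(n,c)
E
```

```text
pics
{'time_s': 0.0, 'q': array([ 1.23461900e+00,  3.53625230e-01,  1.63415792e+00, -2.14982301e-05,
        1.15517145e+00, -2.40425683e-03]), 'qvel': array([ 3.98421350e-06,  1.62030756e-03,  1.87180998e-04, -6.04754991e-04,
       -6.21030373e-04,  1.95578000e-03]), 'tau': array([ 2.03738961e-05, -6.05249763e+01, -3.42074382e+01, -2.54213239e-05,
        9.14315024e-03,  9.20016362e-06]), 'eef_pos': array([204.6071875 , 590.05269897, 230.56580461]), 'eef_rot': array([-1.05042099e-04,  1.66108623e-01,  9.86107226e-01, -6.72894461e-04]), 'force': array([-0.81464352,  0.55491569, -0.4948967 ]), 'wrist_torque': array([-0.01684647,  0.07582037,  0.03131167]), 'finger_force': 0.0, 'finger_gap': 85.36500189141496}
scene {'mtx': array([[409.13584927,   0.        , 315.84191627],
       [  0.        , 409.13584927, 203.70994263],
       [  0.        ,   0.        ,   1.        ]]), 'camera_from_world': array([[ 6.00379004e-01,  7.99603062e-01, -1.34161951e-02,
        -3.21769422e+02],
       [-6.18045725e-01,  4.74573106e-01,  6.26737464e-01,
         2.57289010e+02],
       [ 5.07508161e-01, -3.67988192e-01,  7.79114983e-01,
        -1.59729795e+03],
       [ 0.00000000e+00,  0.00000000e+00,  0.00000000e+00,
         1.00000000e+00]])}
top {'mtx': array([[456.79620165,   0.        , 315.20324438],
       [  0.        , 456.79620165, 195.45315504],
       [  0.        ,   0.        ,   1.        ]]), 'camera_from_world': array([[ 1.31446990e-01, -9.91309980e-01,  5.11978083e-03,
        -4.98394654e+01],
       [ 9.68891222e-01,  1.29563314e-01,  2.10862865e-01,
        -5.33483974e+02],
       [-2.09693798e-01, -2.27567782e-02,  9.77502246e-01,
        -1.21685339e+03],
       [ 0.00000000e+00,  0.00000000e+00,  0.00000000e+00,
         1.00000000e+00]])}
```

View pics/top0.png

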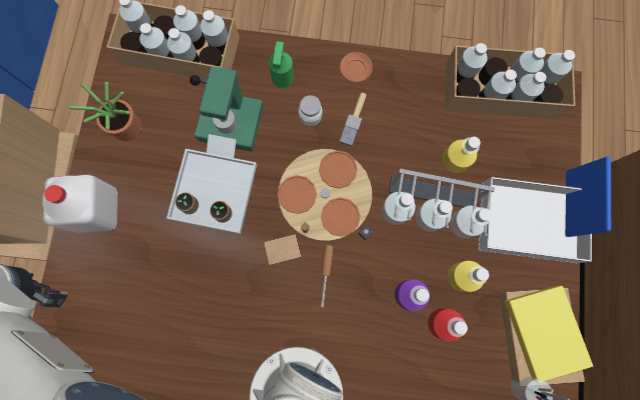

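View pics/scene0.png

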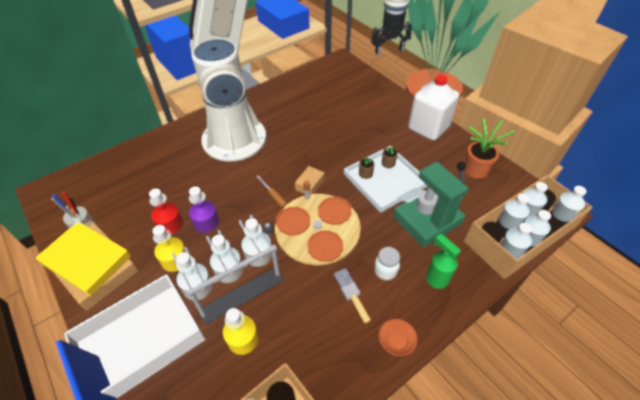

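Top view: two pots (186,203) and (220,211) in the tray; three saucers (338,169), (297,195), (340,216); handle about (306,228), stop block (366,232); cloche caps about (405,199), (440,208), (482,214). Scene view: the same, with pots at (366,168) and (389,157).

```bash
cat > h.py <<'E'
import numpy as np, cv2
from station import state, vision
def proj(c,P):
    p=(c["camera_from_world"]@np.r_[P,1])[:3]; p=np.array([p[0],-p[1],-p[2]]); q=c["mtx"]@p; return q[:2]/q[2]
def ray(c,uv):
    M=c["camera_from_world"];R=M[:3,:3];o=-R.T@M[:3,3]
    d=np.linalg.inv(c["mtx"])@np.r_[uv,1]; d=R.T@np.array([d[0],-d[1],-d[2]]); return o,d/np.linalg.norm(d)
def plane(c,uv,z):
    o,d=ray(c,uv); return o+d*(z-o[2])/d[2]
def tri(obs):
    A=0;b=0;rs=[ray(c,uv) for c,uv in obs]
    for o,d in rs:
        N=np.eye(3)-np.outer(d,d);A=A+N;b=b+N@o
    P=np.linalg.solve(A,b); return P,[np.linalg.norm((np.eye(3)-np.outer(d,d))@(P-o)) for o,d in rs]
def blobs(m,amin=15,box=None):
    m=m.astype(np.uint8)
    if box: k=np.zeros_like(m);k[box[1]:box[3],box[0]:box[2]]=1;m=m*k
    n,l,s,c=cv2.connectedComponentsWithStats(m)
    return [(tuple(np.round(c[i],1)),int(s[i,4]),tuple(int(v) for v in s[i,:4])) for i in range(1,n) if s[i,4]>=amin]
E
python3 - <<'E'
from h import *
for n,cr in(("top",(160,120,500,280)),("scene",(170,130,430,300))):
    im=cv2.imread(f"pics/{n}0.png");hsv=cv2.cvtColor(im,cv2.COLOR_BGR2HSV);H,S,V=cv2.split(hsv)
    print(n)
    print("terra",blobs((H<12)&(S>100)&(V>120),60,cr))
    print("dark",blobs((V<60),15,cr))
    print("white",blobs((V>215)&(S<30),15,cr))
    x0,y0,x1,y1=cr
    k=2.3
    cv2.imwrite(f"pics/{n}0c.png",cv2.resize(im[y0:y1,x0:x1],None,fx=k,fy=k,interpolation=cv2.INTER_CUBIC))
E
```

```text
top
terra [((np.float64(337.8), np.float64(168.7)), 1086, (319, 150, 38, 38)), ((np.float64(296.5), np.float64(193.9)), 1116, (277, 176, 39, 37)), ((np.float64(340.0), np.float64(216.3)), 1140, (321, 198, 39, 38))]
dark [((np.float64(201.6), np.float64(139.5)), 33, (196, 137, 11, 6)), ((np.float64(242.6), np.float64(147.7)), 51, (236, 145, 15, 6)), ((np.float64(184.8), np.float64(200.5)), 117, (177, 194, 15, 14)), ((np.float64(218.9), np.float64(209.6)), 151, (211, 202, 16, 16))]
white [((np.float64(474.1), np.float64(141.7)), 86, (469, 137, 11, 11)), ((np.float64(492.7), np.float64(218.3)), 723, (474, 185, 26, 64)), ((np.float64(407.0), np.float64(199.1)), 132, (398, 192, 16, 17)), ((np.float64(445.1), np.float64(206.2)), 128, (436, 200, 16, 16)), ((np.float64(442.9), np.float64(215.9)), 19, (439, 215, 8, 3)), ((np.float64(480.5), np.float64(223.2)), 17, (477, 222, 8, 3)), ((np.float64(482.3), np.float64(274.0)), 101, (477, 268, 11, 12))]
scene
terra [((np.float64(334.9), np.float64(209.5)), 721, (319, 195, 34, 29)), ((np.float64(173.7), np.float64(218.6)), 261, (170, 202, 10, 34)),
[... 245 characters left out ...]
), 29, (385, 151, 11, 5)), ((np.float64(366.4), np.float64(163.9)), 32, (362, 160, 10, 7))]
white [((np.float64(231.3), np.float64(145.2)), 1023, (202, 130, 63, 30)), ((np.float64(387.2), np.float64(182.0)), 1749, (346, 156, 77, 51)), ((np.float64(193.8), np.float64(192.7)), 91, (190, 187, 10, 15)), ((np.float64(253.2), np.float64(239.0)), 502, (243, 219, 26, 36)), ((np.float64(220.7), np.float64(255.2)), 495, (211, 235, 25, 37)), ((np.float64(186.6), np.float64(272.5)), 493, (176, 253, 26, 37)), ((np.float64(386.6), np.float64(269.6)), 153, (377, 262, 21, 16)), ((np.float64(203.2), np.float64(273.9)), 38, (201, 270, 5, 10)), ((np.float64(173.3), np.float64(293.2)), 107, (170, 282, 11, 18))]
```

View pics/top0c.png

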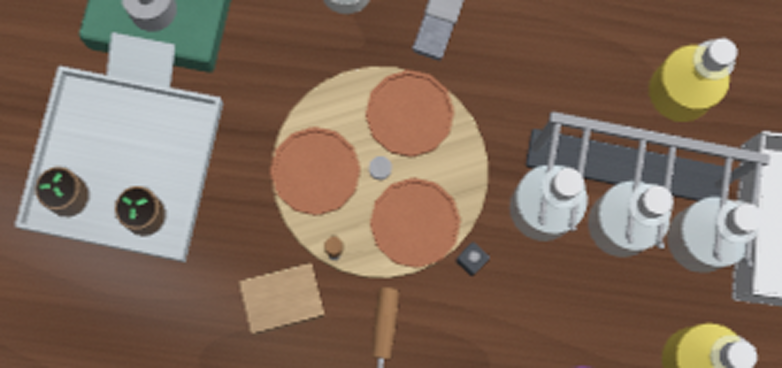

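View pics/scene0c.png

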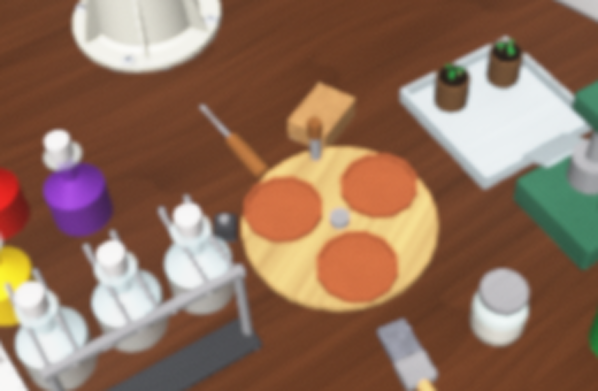

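Crops: cap tops at top (406.5,199.1),(444.3,207),(483.9,214.8) and scene (251.3,223),(217.8,240.4),(184.3,258.7). Handle top is at (304.8,225.6)/(307,184), hub at (325.2,193)/(317.8,224.8).

```bash
python3 - <<'E'
from h import *
T=vision.get_calibration("top");S=vision.get_calibration("scene")
for n,a,b in [("potA",(184.8,200.9),(389.6,151.3)),("potB",(219.2,209.8),(367,161.7)),
 ("cap0",(406.5,199.1),(251.3,223)),("cap1",(444.3,207),(217.8,240.4)),("cap2",(483.9,214.8),(184.3,258.7)),
 ("handle",(304.8,225.6),(307,184)),("hub",(325.2,193),(317.8,224.8)),
 ("seatFar",(337.8,168.7),(324.8,245.6)),("seatL",(296.5,193.9),(334.9,209.5)),("seatR",(340,216.3),(291.8,220.2)),
 ("block",(366,232),(268.5,227.5))]:
    P,e=tri([(T,a),(S,b)]);print(n,P.round(1),np.round(e,1))
W=vision.get_calibration("wrist");print(W)
im=vision.snapshot("wrist");cv2.imwrite("pics/w0.png",im[:,:,::-1])
E
```

```text
potA [470.9 375.7  64.8] [0.2 0.2]
potB [459.6 278.6  63.4] [1.2 1.2]
cap0 [ 528.6 -209.5  186.1] [0.2 0.2]
cap1 [ 521.4 -307.   182.2] [1.6 1.6]
cap2 [ 516.2 -404.4  180.2] [1.2 1.2]
handle [441.7  36.8  97.9] [0.1 0.1]
hub [552.2  -5.   31.3] [0.8 0.8]
seatFar [627.5 -33.3  30.8] [0.8 0.8]
seatL [538.3  75.4  33. ] [0.6 0.6]
seatR [489.4 -57.5  32.5] [2.2 2.2]
block [ 458.5 -132.2   20.7] [2.1 2.1]
{'mtx': array([[320.18932171,   0.        , 312.0265292 ],
       [  0.        , 320.18932171, 201.75040732],
       [  0.        ,   0.        ,   1.        ]]), 'camera_from_world': array([[ 3.27075131e-01,  9.44997200e-01, -1.46653744e-03,
        -6.25217683e+02],
       [-8.94672881e-01,  3.09156837e-01, -3.22463155e-01,
         4.27707894e+01],
       [-3.04273389e-01,  1.06781750e-01,  9.46580880e-01,
        -3.80764543e+02],
       [ 0.00000000e+00,  0.00000000e+00,  0.00000000e+00,
         1.00000000e+00]])}
```

View pics/w0.png

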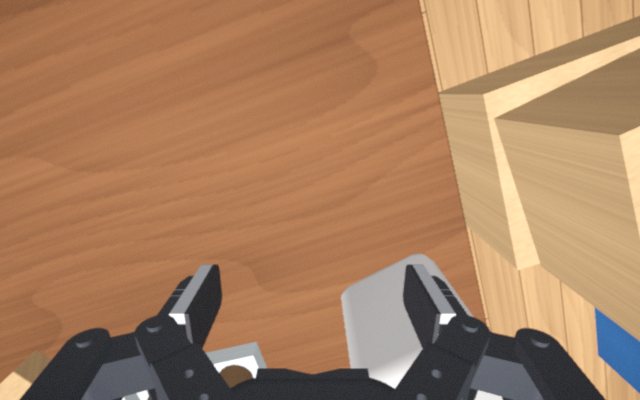

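```bash
cat > go.py <<'E'
import sys
from h import *
from scipy.spatial.transform import Rotation as Ro
# usage: go.py x y z [yaw deg of tool y in world, default 0]; prints row values from the present pose
x,y,z=map(float,sys.argv[1:4]);yaw=np.radians(float(sys.argv[4]) if len(sys.argv)>4 else 0)
s=state();R=Ro.from_quat(np.roll(s["eef_rot"],-1))
c,n=np.cos(yaw),np.sin(yaw)
Rt=Ro.from_matrix(np.array([[-n,c,0],[c,n,0],[0,0,-1]]))
print("t",round(s["time_s"],1),"pos",s["eef_pos"].round(1),"gap",round(s["finger_gap"],1),"F",s["force"].round(1))
d=R.inv().apply(np.array([x,y,z])-s["eef_pos"])
print("linear",(d/200).round(4),"twist",((R.inv()*Rt).as_rotvec()/np.pi).round(4),"mm",np.linalg.norm(d).round(0))
E
python3 go.py 380 440 231; python3 -c "
from h import *
T=vision.get_calibration('top')
for u,z in (((413,295),40),((449,325),40),((469,276),40),((463,153),40),((220,170),5),((195,152),26),((256,165),26),((242,232),26),((168,221),26)): print(u,plane(T,u,z).round(0))"
```

```text
t 0.1 pos [204.7 590.2 230.7] gap 85.7 F [-0.2  0.2 -0. ]
linear [-1.0743e+00 -4.2210e-01 -9.0000e-04] twist [-3.000e-04  2.000e-04  3.937e-01] mm 231.0
(413, 295) [ 301. -277.   40.]
(449, 325) [ 236. -379.   40.]
(469, 276) [ 372. -424.   40.]
(463, 153) [ 720. -385.   40.]
(220, 170) [585. 309.   5.]
(195, 152) [624. 386.  26.]
(256, 165) [609. 204.  26.]
(242, 232) [411. 212.  26.]
(168, 221) [414. 423.  26.]
```

```bash
python3 -m creep '{"linear":[[-0.25,-0.1,0],[-0.5,-0.2,0],[-0.75,-0.3,0],[-0.9,-0.4,0],[-0.95,-0.4,0],[-0.95,-0.4,0],[-0.95,-0.4,0],[-0.95,-0.4,0],[-0.95,-0.4,0],[-0.95,-0.4,0],[-0.95,-0.4,0]],"twist":[[0,0,0.04],[0,0,0.08],[0,0,0.12],[0,0,0.16],[0,0,0.2],[0,0,0.24],[0,0,0.28],[0,0,0.32],[0,0,0.36],[0,0,0.394],[0,0,0.394]],"gripper":[1,1,1,1,1,1,1,1,1,1,1]}'; python3 go.py 465 360 231
```

```text
time_s: 1.25
eef_pos: [358.0, 452.5, 231.1]
eef_rot: [0.0, 0.708, 0.706, -0.0]
force: [0.4, -0.4, 0.1]
finger_gap: 85.3
finger_force: 0.0
t 1.2 pos [358.  452.5 231.1] gap 85.3 F [ 0.4 -0.4  0.1]
linear [-4.613e-01  5.362e-01  3.000e-04] twist [-0.0001  0.0001 -0.0007] mm 141.0
```

```bash
python3 -m creep '{"linear":[[-0.15,0.18,0],[-0.3,0.36,0],[-0.46,0.535,0],[-0.46,0.535,0],[-0.46,0.535,0],[-0.46,0.535,0]],"twist":[[0,0,0],[0,0,0],[0,0,0],[0,0,0],[0,0,0],[0,0,0]],"gripper":[1,1,1,1,1,1]}' | head -2; cat > snap.py <<'E'
import sys,pickle
from h import *
n=sys.argv[1];c=vision.get_calibration("wrist");im=vision.snapshot("wrist")[:,:,::-1]
cv2.imwrite(f"pics/{n}.png",im);pickle.dump(c,open(f"pics/{n}.pkl","wb"))
E
python3 snap.py wa; python3 -m creep '{"linear":[[-0.15,0,0],[-0.3,0,0],[-0.4,0,0],[-0.4,0,0],[-0.4,0,0]],"twist":[[0,0,0],[0,0,0],[0,0,0],[0,0,0],[0,0,0]],"gripper":[1,1,1,1,1]}' | head -2; python3 snap.py wb
python3 - <<'E'
import cv2,numpy as np
cv2.imwrite("pics/wab.png",cv2.resize(np.vstack([cv2.imread("pics/wa.png"),cv2.imread("pics/wb.png")]),None,fx=.75,fy=.75))
E
```

```text
time_s: 1.85
eef_pos: [464.4, 361.0, 231.1]
time_s: 2.4
eef_pos: [464.6, 281.6, 231.6]
```

View pics/wab.png

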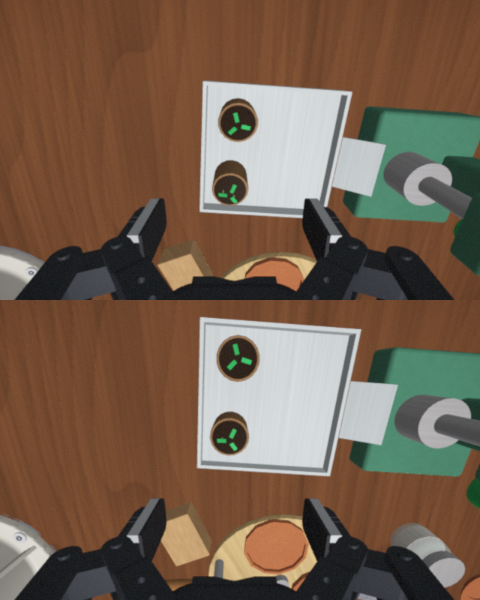

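Pots: top view wa at full-res (317,163) and (307,252); wb (317,477-400=77) and (306,180).

```bash
cat > pots.py <<'E'
import sys,pickle
from h import *
obs={}
for n in sys.argv[1:]:
    im=cv2.imread(f"pics/{n}.png");c=pickle.load(open(f"pics/{n}.pkl","rb"))
    g=cv2.morphologyEx(((im[:,:,1]>100)&(im[:,:,1]>im[:,:,2]*1.5)&(im[:,:,1]>im[:,:,0]*1.4)).astype(np.uint8),cv2.MORPH_CLOSE,np.ones((15,15)))
    for b in blobs(g,60,(200,30,420,300)):
        x,y=map(int,b[0]); V=im.max(2); w=30
        m=np.zeros(V.shape,np.uint8); m[max(0,y-w):y+w,x-w:x+w]=((V<72)|(im[:,:,1]>im[:,:,2]*1.15))[max(0,y-w):y+w,x-w:x+w]
        m=cv2.morphologyEx(m,cv2.MORPH_OPEN,np.ones((3,3)));ct=max(cv2.findContours(m,0,2)[0],key=cv2.contourArea)
        e=cv2.fitEllipse(cv2.convexHull(ct)); P=plane(c,e[0],60)
        print(n,b[0],b[1],"ell",np.round(e[0],1),np.round(e[1],1),"at z60",P.round(1)); obs.setdefault(n,[]).append((c,e[0],P))
if len(obs)>1:
    A,B=list(obs.values())[:2]
    for o in A:
        p=min(B,key=lambda q:np.linalg.norm(q[2]-o[2])); r,e=tri([o[:2],p[:2]]);print("tri",r.round(1),np.round(e,1))
E
python3 pots.py wa wb
```

```text
wa (np.float64(317.1), np.float64(166.6)) 352 ell [316.9 163.2] [44.9 45.3] at z60 [469.9 378.4  60. ]
wa (np.float64(306.8), np.float64(258.8)) 284 ell [306.2 252.9] [36.8 40.7] at z60 [458.8 278.8  60. ]
wb (np.float64(317.2), np.float64(77.8)) 423 ell [316.9  77.5] [49.2 53.3] at z60 [469.8 378.7  60. ]
wb (np.float64(306.2), np.float64(186.4)) 323 ell [305.5 182.5] [42.9 44.3] at z60 [458.8 279.1  60. ]
tri [469.8 378.6  60.9] [0. 0.]
tri [458.8 279.5  61.2] [0. 0.]
```

```bash
python3 -m creep '{"linear":[[-0.012,-0.029,0.15],[-0.012,-0.029,0.35],[-0.012,-0.029,0.55],[-0.012,-0.029,0.75],[-0.012,-0.029,0.9],[-0.012,-0.029,1],[-0.012,-0.029,1],[-0.012,-0.029,1],[-0.012,-0.029,1],[-0.012,-0.029,1],[-0.012,-0.029,1],[-0.012,-0.029,1],[-0.012,-0.029,1]],"twist":[[0,0,0],[0,0,0],[0,0,0],[0,0,0],[0,0,0],[0,0,0],[0,0,0],[0,0,0],[0,0,0],[0,0,0],[0,0,0],[0,0,0],[0,0,0]],"gripper":[1,1,1,1,1,1,1,0,0,0,0,0,0]}' 25
```

```text
time_s: 3.75
eef_pos: [460.0, 279.1, 32.8]
eef_rot: [0.0, 0.707, 0.707, 0.001]
force: [-1.4, 1.9, 6.8]
finger_gap: 53.1
finger_force: 26.9
```

```bash
python3 -m creep '{"linear":[[0,0,-0.1],[0,0,-0.25],[0,0,-0.45],[0,0,-0.65],[0,0,-0.8],[-0.1,0.05,-0.9],[-0.25,0.1,-0.95],[-0.4,0.2,-0.95],[-0.55,0.3,-0.95],[-0.7,0.4,-0.95],[-0.8,0.45,-0.95],[-0.8,0.45,-0.95],[-0.8,0.45,-0.95]],"twist":[[0,0,0],[0,0,0],[0,0,0],[0,0,0],[0,0,0],[0,0,0],[0,0,0],[0,0,0],[0,0,0],[0,0,0],[0,0,0],[0,0,0],[0,0,0]],"gripper":[0,0,0,0,0,0,0,0,0,0,0,0,0]}';python3 snap.py wc;  python3 -m creep '{"linear":[[-0.15,0,0],[-0.3,0,0],[-0.4,0,0],[-0.4,0,0],[-0.4,0,0]],"twist":[[0,0,0],[0,0,0],[0,0,0],[0,0,0],[0,0,0]],"gripper":[0,0,0,0,0]}' | head -2; python3 snap.py wd
python3 - <<'E'
import cv2,numpy as np
cv2.imwrite("pics/wcd.png",cv2.resize(np.vstack([cv2.imread("pics/wc.png"),cv2.imread("pics/wd.png")]),None,fx=.75,fy=.75))
E
```

```text
time_s: 5.05
eef_pos: [548.9, 117.9, 221.6]
eef_rot: [-0.0, 0.708, 0.706, 0.0]
force: [-0.4, 0.7, -0.7]
finger_gap: 53.2
finger_force: 26.8
time_s: 5.6
eef_pos: [548.7, 39.0, 221.5]
```

View pics/wcd.png

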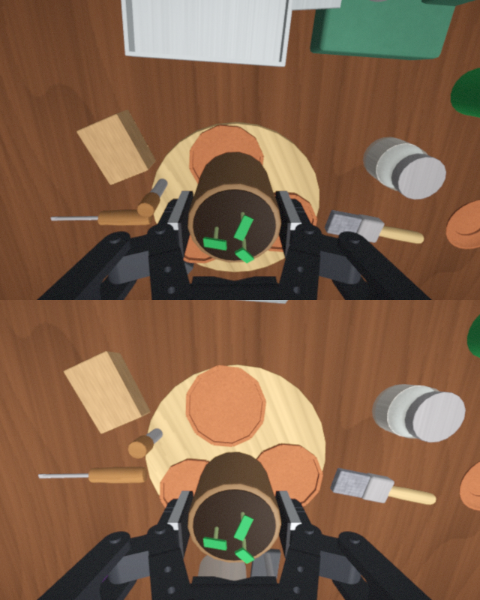

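Both views: seat L fully visible (wd ≈ (300,140)), the other two partly hidden by the held pot. I'll shift sideways to see them clear.

```bash
Z='[0,0,0]';  python3 -m creep '{"linear":[[-0.1,-0.1,0],[-0.2,-0.2,0],[-0.3,-0.3,0],[-0.3,-0.3,0],[-0.3,-0.3,0]],"twist":[[0,0,0],[0,0,0],[0,0,0],[0,0,0],[0,0,0]],"gripper":[0,0,0,0,0]}' | head -2; python3 snap.py we
python3 -m creep '{"linear":[[-0.1,0,0],[-0.2,0,0],[-0.2,0,0],[-0.2,0,0]],"twist":[[0,0,0],[0,0,0],[0,0,0],[0,0,0]],"gripper":[0,0,0,0]}' | head -2; python3 snap.py wf
python3 -m creep '{"linear":[[0,0.15,0],[0,0.3,0],[0,0.45,0],[0,0.6,0],[0,0.6,0],[0,0.6,0]],"twist":[[0,0,0],[0,0,0],[0,0,0],[0,0,0],[0,0,0],[0,0,0]],"gripper":[0,0,0,0,0,0]}' | head -2; python3 snap.py wg
python3 -m creep '{"linear":[[0.1,0,0],[0.2,0,0],[0.2,0,0],[0.2,0,0]],"twist":[[0,0,0],[0,0,0],[0,0,0],[0,0,0]],"gripper":[0,0,0,0]}' | head -2; python3 snap.py wh
python3 - <<'E'
from h import *
import pickle
for n in("wd","we","wf","wg","wh"):
    im=cv2.imread(f"pics/{n}.png");c=pickle.load(open(f"pics/{n}.pkl","rb"));H,S,V=cv2.split(cv2.cvtColor(im,cv2.COLOR_BGR2HSV))
    m=((H<12)&(S>105)&(V>135)).astype(np.uint8);m=cv2.morphologyEx(m,cv2.MORPH_OPEN,np.ones((5,5)))
    for ct in cv2.findContours(m,0,2)[0]:
        if cv2.contourArea(ct)<2500: continue
        e=cv2.fitEllipse(cv2.convexHull(ct));print(n,np.round(e[0],1),np.round(e[1],0),int(cv2.contourArea(ct)),"z38",plane(c,e[0],38).round(1),"z33",plane(c,e[0],33).round(1))
cv2.imwrite("pics/wfg.png",cv2.resize(np.vstack([cv2.imread("pics/wf.png"),cv2.imread("pics/wh.png")]),None,fx=.75,fy=.75))
E
```

```text
time_s: 6.15
eef_pos: [489.2, -21.0, 221.6]
time_s: 6.6
eef_pos: [489.5, -61.1, 221.2]
time_s: 7.25
eef_pos: [608.8, -60.8, 220.6]
time_s: 7.7
eef_pos: [608.2, -21.6, 221.5]
```

View pics/wfg.png

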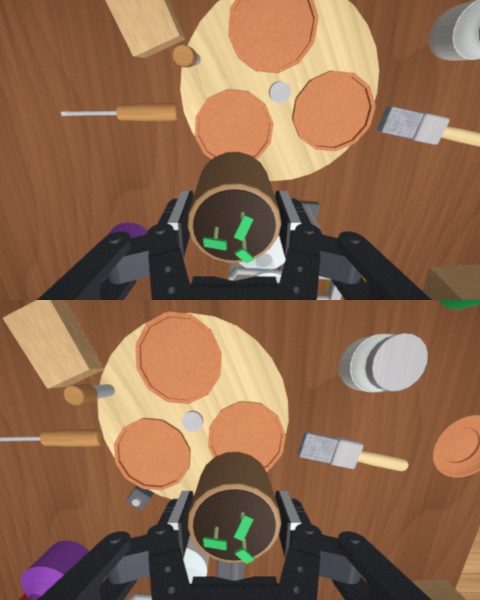

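wf shows seats at ≈(363,45), (444,148), (312,166), handle (244,75), hub (373,122); the mask thresholds need adapting for the wrist camera.

```bash
cat > seats.py <<'E'
from h import *
import pickle,sys
im=cv2.imread("pics/wf.png");h=cv2.cvtColor(im,cv2.COLOR_BGR2HSV)
print("saucer",h[148,444],h[170,312],"board",h[60,480],"table",h[250,60])
obs=[]
for n in sys.argv[1:]:
    im=cv2.imread(f"pics/{n}.png");c=pickle.load(open(f"pics/{n}.pkl","rb"));H,S,V=cv2.split(cv2.cvtColor(im,cv2.COLOR_BGR2HSV))
    m=((H<13)&(S>105)&(V>165)).astype(np.uint8);m=cv2.morphologyEx(m,cv2.MORPH_CLOSE,np.ones((5,5)));m=cv2.morphologyEx(m,cv2.MORPH_OPEN,np.ones((7,7)))
    for ct in cv2.findContours(m,0,2)[0]:
        if cv2.contourArea(ct)<2500 or cv2.boundingRect(ct)[1]<2: continue
        e=cv2.fitEllipse(cv2.convexHull(ct));P=plane(c,e[0],38);print(n,np.round(e[0],1),np.round(e[1],0),int(cv2.contourArea(ct)),round(cv2.contourArea(ct)/(np.pi*e[1][0]*e[1][1]/4),2),"z38",P.round(1));obs.append((n,c,e[0],P))
for i,a in enumerate(obs):
    for b in obs[i+1:]:
        if a[0]!=b[0] and np.linalg.norm(a[3]-b[3])<15: print(a[0],b[0],tri([a[1:3],b[1:3]])[0].round(1))
E
python3 seats.py wd we wf wg wh
```

```text
saucer [ 12 144 215] [ 11 145 217] board [ 20  90 222] table [ 12 147 139]
wd [389.1 230.6] [72. 92.] 4465 0.86 z38 [635. -22.  38.]
wd [300.2 141. ] [106. 108.] 8706 0.97 z38 [537.6  76.7  38. ]
we [311.1 207.3] [98. 99.] 3991 0.52 z38 [489.1 -54.6  38. ]
we [440.2 185.4] [ 95. 107.] 7777 0.97 z38 [625.8 -30.1  38. ]
we [361.6  77.3] [112. 123.] 10534 0.98 z38 [537.3  76.7  38. ]
wf [311.  170.6] [103. 104.] 7287 0.87 z38 [489.3 -54.   38. ]
wf [445.1 147.5] [101. 113.] 8762 0.97 z38 [625.7 -30.1  38. ]
wg [197.2 170.4] [ 99. 109.] 8196 0.97 z38 [490.1 -53.4  38. ]
wg [633.6 161.1] [ 77. 105.] 3548 0.56 z38 [940.1 -43.3  38. ]
wg [328.7 148.3] [106. 107.] 8635 0.97 z38 [626.3 -30.4  38. ]
wh [202.1 205.6] [ 93. 103.] 7308 0.97 z38 [490.2 -53.5  38. ]
wh [622.5 194.9] [ 73. 100.] 4073 0.71 z38 [940.7 -40.9  38. ]
wh [328.8 184.5] [ 98. 102.] 6266 0.79 z38 [626.6 -29.7  38. ]
wh [237.   76.4] [112. 124.] 10609 0.97 z38 [537.6  76.7  38. ]
wd we [649.1 -46.  -16.8]
wd wf [642.8 -37.    1.6]
wd wg [631.2 -27.3  34.6]
wd wh [629.4 -22.4  47.8]
wd we [537.5  76.7  37.3]
wd wh [537.6  76.7  37.9]
we wf [489.2 -52.9  42.7]
we wg [489.3 -54.4  36.7]
we wh [489.1 -55.   35.3]
we wf [625.7 -30.1  38. ]
we wg [626.4 -30.5  36.6]
we wh [626.8 -30.5  35.7]
we wh [537.4  76.7  37.3]
wf wg [489.3 -54.2  35.8]
wf wh [489.2 -54.5  35.3]
wf wg [626.4 -30.5  36.2]
wf wh [626.8 -30.5  35.3]
wg wh [490.3 -53.3  38.5]
wg wh [962.3 -47.7  16.5]
wg wh [626.8 -31.3  32.4]
```

```bash
python3 -m creep '{"linear":[[-0.04,0.09,0.1],[-0.0435,0.09,0.3],[-0.0435,0.09,0.5],[-0.0435,0.09,0.65],[-0.0435,0.09,0.73],[-0.0435,0.09,0.77],[-0.0435,0.09,0.79],[-0.0435,0.09,0.80],[-0.0435,0.09,0.805],[-0.0435,0.09,0.81],[-0.0435,0.09,0.81]],"twist":[[0,0,0],[0,0,0],[0,0,0],[0,0,0],[0,0,0],[0,0,0],[0,0,0],[0,0,0],[0,0,0],[0,0,0],[0,0,0]],"gripper":[0,0,0,0,0,0,0,0,0,0,0]}'
```

```text
time_s: 8.85
eef_pos: [627.2, -30.6, 59.9]
eef_rot: [0.0, 0.707, 0.707, 0.0]
force: [0.2, -1.0, -1.1]
finger_gap: 53.3
finger_force: 27.0
```

```bash
for i in 1 2; do python3 -m creep '{"linear":[[0,0,0.005],[0,0,0.007],[0,0,0.007]],"twist":[[0,0,0],[0,0,0],[0,0,0]],"gripper":[0,0,0]}'|grep -E "eef_pos|^force"; done
```

```text
eef_pos: [627.3, -30.6, 58.8]
force: [-1.3, -0.2, 6.1]
eef_pos: [627.3, -30.7, 58.7]
force: [-6.8, 1.0, 19.8]
```

```bash
python3 -m creep '{"linear":[[0,0,0],[0,0,0],[0,0,0],[0,0,0],[0,0,-0.1],[0,0,-0.3],[0,0,-0.5],[0,0,-0.7],[0,0,-0.86],[0,0,-0.86],[0,0,-0.86]],"twist":[[0,0,0],[0,0,0],[0,0,0],[0,0,0],[0,0,0],[0,0,0],[0,0,0],[0,0,0],[0,0,0],[0,0,0],[0,0,0]],"gripper":[1,1,1,1,1,1,1,1,1,1,1]}'|head -2
python3 -m creep '{"linear":[[0.25,-0.1,0],[0.5,-0.2,0],[0.75,-0.3,0],[0.95,-0.45,0],[0.95,-0.6,0],[0.95,-0.78,0],[0.95,-0.78,0],[0.95,-0.78,0],[0.95,-0.78,0]],"twist":[[0,0,0],[0,0,0],[0,0,0],[0,0,0],[0,0,0],[0,0,0],[0,0,0],[0,0,0],[0,0,0]],"gripper":[1,1,1,1,1,1,1,1,1]}'|head -2
python3 -m creep '{"linear":[[0.25,0,0],[0.5,0,0],[0.7,0,0],[0.7,0,0],[0.7,0,0],[0.7,0,0]],"twist":[[0,0,0],[0,0,0],[0,0,0],[0,0,0],[0,0,0],[0,0,0]],"gripper":[1,1,1,1,1,1]}'|head -2
python3 snap.py wi; python3 pots.py wi
```

```text
time_s: 10.55
eef_pos: [627.1, -30.6, 229.0]
time_s: 11.45
eef_pos: [471.8, 159.4, 228.0]
time_s: 12.05
eef_pos: [471.5, 298.6, 227.9]
wi (np.float64(309.2), np.float64(98.0)) 418 ell [309.4  96.9] [49.1 51.8] at z60 [469.8 378.6  60. ]
```

```bash
python3 -m creep '{"linear":[[0.2,-0.008,0],[0.4,-0.008,0.1],[0.4,-0.008,0.3],[0.4,-0.008,0.5],[0.4,-0.008,0.7],[0.4,-0.008,0.88],[0.4,-0.008,0.98],[0.4,-0.008,0.98],[0.4,-0.008,0.98],[0.4,-0.008,0.98],[0.4,-0.008,0.98],[0.4,-0.008,0.98],[0.4,-0.008,0.98],[0.4,-0.008,0.98],[0.4,-0.008,0.98]],"twist":[[0,0,0],[0,0,0],[0,0,0],[0,0,0],[0,0,0],[0,0,0],[0,0,0],[0,0,0],[0,0,0],[0,0,0],[0,0,0],[0,0,0],[0,0,0],[0,0,0],[0,0,0]],"gripper":[1,1,1,1,1,1,1,1,1,0,0,0,0,0,0]}'
python3 -m creep '{"linear":[[0,0,-0.1],[0,0,-0.25],[0,0,-0.45],[0,0,-0.65],[0,0,-0.8],[-0.2,0,-0.93],[-0.4,0,-0.93],[-0.6,0,-0.93],[-0.8,0,-0.93],[-0.95,0,-0.93],[-0.95,0,-0.93],[-0.95,0,-0.93]],"twist":[[0,0,0],[0,0,0],[0,0,0],[0,0,0],[0,0,0],[0,0,0],[0,0,0],[0,0,0],[0,0,0],[0,0,0],[0,0,0],[0,0,0]],"gripper":[0,0,0,0,0,0,0,0,0,0,0,0]}'
python3 go.py 489.8 -53.7 100
```

```text
time_s: 13.6
eef_pos: [470.5, 380.0, 34.2]
eef_rot: [0.0, 0.707, 0.707, 0.001]
force: [0.7, -1.9, 7.1]
finger_gap: 53.4
finger_force: 25.3
time_s: 14.8
eef_pos: [469.7, 189.2, 219.3]
eef_rot: [0.0, 0.708, 0.706, 0.001]
force: [-0.4, 0.4, -0.7]
finger_gap: 53.2
finger_force: 27.1
t 14.8 pos [469.7 189.2 219.3] gap 53.2 F [-0.4  0.4 -0.7]
linear [-1.2149  0.1024  0.5957] twist [ 0.0004 -0.0003 -0.0008] mm 271.0
```

```bash
python3 -m creep '{"linear":[[-0.2,0.05,0],[-0.4,0.1,0],[-0.6,0.1,0],[-0.8,0.1,0],[-1,0.1,0],[-1,0.1,0],[-1,0.1,0]],"twist":[[0,0,0],[0,0,0],[0,0,0],[0,0,0],[0,0,0],[0,0,0],[0,0,0]],"gripper":[0,0,0,0,0,0,0]}'>/dev/null; python3 go.py 489.8 -52.5 62
```

```text
t 15.5 pos [489.8 -10.2 218.7] gap 53.1 F [0.1 0.4 0.3]
linear [-2.117e-01 -2.000e-04  7.836e-01] twist [ 0.0002 -0.0002 -0.0007] mm 162.0
```

```bash
python3 -m creep '{"linear":[[-0.1,0,0.1],[-0.212,0,0.3],[-0.212,0,0.5],[-0.212,0,0.65],[-0.212,0,0.73],[-0.212,0,0.76],[-0.212,0,0.775],[-0.212,0,0.782],[-0.212,0,0.782],[-0.212,0,0.782]],"twist":[[0,0,0],[0,0,0],[0,0,0],[0,0,0],[0,0,0],[0,0,0],[0,0,0],[0,0,0],[0,0,0],[0,0,0]],"gripper":[0,0,0,0,0,0,0,0,0,0]}'|grep -E "eef_pos|^force"; for i in 1 2; do python3 -m creep '{"linear":[[0,0,0.004],[0,0,0.006],[0,0,0.006]],"twist":[[0,0,0],[0,0,0],[0,0,0]],"gripper":[0,0,0]}'|grep -E "eef_pos|^force"; done
```

```text
eef_pos: [489.9, -52.9, 62.9]
force: [0.4, -0.8, -1.3]
eef_pos: [489.3, -53.0, 61.0]
force: [-0.3, -0.4, -0.8]
eef_pos: [489.4, -53.1, 60.2]
force: [-2.3, -0.9, 7.7]
```

```bash
python3 -m creep '{"linear":[[0,0,0],[0,0,0],[0,0,0],[0,0,0],[0,0,-0.1],[0,0,-0.3],[0,0,-0.5],[0,0,-0.7],[0,0,-0.9],[-0.1,0,-1],[-0.3,0.1,-1],[-0.5,0.2,-1],[-0.6,0.2,-1],[-0.6,0.2,-1],[-0.6,0.2,-1]],"twist":[[0,0,0],[0,0,0],[0,0,0],[0,0,0],[0,0,0],[0,0,0],[0,0,0],[0,0,0],[0,0,0],[0,0,0],[0,0,0],[0,0,0],[0,0,0],[0,0,0],[0,0,0]],"gripper":[1,1,1,1,1,1,1,1,1,1,1,1,1,1,1]}'|head -2
python3 -m creep '{"linear":[[0,0,-0.2],[0,0,-0.4],[0,0,-0.4],[0,0,-0.4]],"twist":[[0,0,0],[0,0,0],[0,0,0],[0,0,0]],"gripper":[1,1,1,1]}'|head -2
python3 snap.py wj
python3 -m creep '{"linear":[[-0.2,0,0],[-0.4,0,0],[-0.4,0,0],[-0.4,0,0]],"twist":[[0,0,0],[0,0,0],[0,0,0],[0,0,0]],"gripper":[1,1,1,1]}'|head -2
python3 snap.py wk
python3 - <<'E'
from h import *
cv2.imwrite("pics/wjk.png",cv2.resize(np.vstack([cv2.imread("pics/wj.png"),cv2.imread("pics/wk.png")]),None,fx=.75,fy=.75))
for n in("wj","wk"):
    im=cv2.imread(f"pics/{n}.png");S,V=cv2.split(cv2.cvtColor(im,cv2.COLOR_BGR2HSV))[1:]
    print(n,blobs((V>225)&(S<25),150,(0,0,640,260)))
E
```

```text
time_s: 18.6
eef_pos: [528.7, -172.8, 259.3]
time_s: 19.0
eef_pos: [529.3, -171.9, 340.5]
time_s: 19.45
eef_pos: [528.3, -252.8, 337.9]
wj [((np.float64(325.8), np.float64(180.8)), 597, (311, 165, 31, 29)), ((np.float64(314.0), np.float64(224.2)), 1725, (287, 192, 54, 68))]
wk [((np.float64(312.5), np.float64(141.7)), 770, (297, 126, 32, 32)), ((np.float64(305.7), np.float64(240.1)), 561, (292, 228, 28, 26))]
```

View pics/wjk.png

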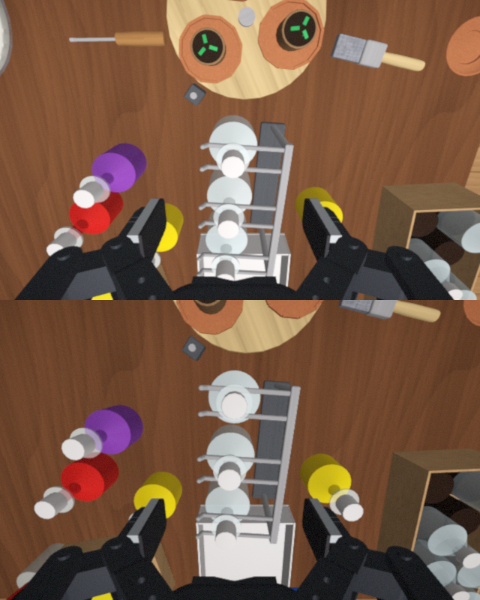

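wk: caps at (312,141), (306,240); wj: caps about (310,218), (304,304); both pots stand in their saucers.

```bash
python3 - <<'E'
from h import *
import pickle
C={n:pickle.load(open(f"pics/{n}.pkl","rb")) for n in("wj","wk")}
r={}
for n,k,u,v in(("wj",0,309,218),("wj",1,304,304),("wk",0,312,141),("wk",1,306,240),("wk",2,301,310)):
    g=cv2.cvtColor(cv2.imread(f"pics/{n}.png"),cv2.COLOR_BGR2GRAY)[v-26:v+26,u-26:u+26]
    g=cv2.resize(g,None,fx=4,fy=4,interpolation=cv2.INTER_CUBIC)
    c=cv2.HoughCircles(g,cv2.HOUGH_GRADIENT,1.5,30,param1=120,param2=20,minRadius=40,maxRadius=80)
    if c is None: print(n,k,None); continue
    for q in c[0][:3]:
        uv=q[:2]/4+[u-26,v-26]; print(n,k,uv.round(1),"r",q[2]/4,plane(C[n],uv,190).round(1))
    q=c[0][0];r[n,k]=q[:2]/4+[u-26,v-26]
for k in(0,1): print(k,tri([(C["wj"],r["wj",k]),(C["wk"],r["wk",k])])[0].round(1))
E
```

```text
wj 0 [310.6 224.1] r 15.625 [ 529.  -211.3  190. ]
wj 0 [310.6 214.3] r 14.5375 [ 529. -201.  190.]
wj 1 [305.2 294.3] r 14.8 [ 523.1 -292.9  190. ]
wj 1 [304.4 308.2] r 14.575 [ 522.2 -310.6  190. ]
wj 1 [314.2 289.8] r 11.575 [ 532.8 -287.3  190. ]
wk 0 [312.4 138.4] r 16.6 [ 529.1 -207.6  190. ]
wk 0 [315.4 147.4] r 16.8625 [ 531.8 -215.7  190. ]
wk 1 [305.7 241.6] r 15.55 [ 522.2 -309.7  190. ]
wk 1 [306.1 230.7] r 14.9875 [ 522.7 -297.9  190. ]
wk 2 [301.4 306.3] r 13.1125 [ 517.1 -386.6  190. ]
wk 2 [300.7 323.6] r 14.65 [ 516.  -409.1  190. ]
0 [ 529.  -205.9  202.9]
1 [ 520.9 -347.3  112.1]
```

```bash
python3 - <<'E'
from h import *
import pickle
C={n:pickle.load(open(f"pics/{n}.pkl","rb")) for n in("wj","wk")}
for a,b in(((310.6,224.1),(312.4,142)),((304.4,308.2),(305.7,241.2))): print(tri([(C["wj"],a),(C["wk"],b)]))
E
python3 go.py 529 -211 240
```

```text
(array([ 529.03160271, -210.49534664,  192.08649331]), [np.float64(0.03231653274287725), np.float64(0.03231653274269623)])
(array([ 522.33821559, -307.01479831,  194.76373478]), [np.float64(0.03225699335520462), np.float64(0.0322569933550993)])
t 19.5 pos [ 528.4 -252.2  338.2] gap 85.3 F [ 0.3 -0.4  0.1]
linear [0.205  0.0037 0.4913] twist [-0.0007 -0.0005 -0.0004] mm 106.0
```

```bash
python3 -m creep '{"linear":[[0.1,0.003,0],[0.206,0.003,0.1],[0.206,0.003,0.3],[0.206,0.003,0.5],[0.206,0.003,0.65],[0.206,0.003,0.75],[0.206,0.003,0.82],[0.206,0.003,0.855],[0.206,0.003,0.855],[0.206,0.003,0.855]],"twist":[[0,0,0],[0,0,0],[0,0,0],[0,0,0],[0,0,0],[0,0,0],[0,0,0],[0,0,0],[0,0,0],[0,0,0]],"gripper":[0.75,0.75,0.75,0.75,0.75,0.75,0.75,0.75,0.75,0.75]}' 40
python3 -m creep '{"linear":[[0,0,0],[0,0,0],[0,0,0],[0,0,0],[0,0,0],[0,0,0],[0,0,0],[0,0,0]],"twist":[[0,0,0],[0,0,0],[0,0,0],[0,0,0],[0,0,0],[0,0,0],[0,0,0],[0,0,0]],"gripper":[0,0,0,0,0,0,0,0]}' 40
```

```text
time_s: 20.5
eef_pos: [530.3, -211.8, 169.6]
eef_rot: [0.001, 0.707, 0.707, 0.0]
force: [0.4, -0.8, 0.3]
finger_gap: 64.3
finger_force: 0.0
time_s: 21.3
eef_pos: [530.2, -212.0, 169.6]
eef_rot: [0.001, 0.707, 0.707, 0.0]
force: [-1.4, 0.6, 6.2]
finger_gap: 30.8
finger_force: 39.3
```

```bash
python3 -m creep '{"linear":[[0,0,-0.04],[0,0,-0.08],[0,0,-0.1],[0,0,-0.1],[0.006,-0.09,-0.1],[0.012,-0.18,-0.1],[0.018,-0.27,-0.1],[0.024,-0.36,-0.1],[0.028,-0.43,-0.1],[0.028,-0.43,-0.1],[0.028,-0.43,-0.1]],"twist":[[0,0,0],[0,0,0],[0,0,0],[0,0,0],[0,0,0],[0,0,0],[0,0,0],[0,0,0],[0,0,0],[0,0,0],[0,0,0]],"gripper":[0,0,0,0,0,0,0,0,0,0,0]}'
python3 -m creep '{"linear":[[0,0,-0.15],[0,0,-0.35],[0,0,-0.55],[0,0,-0.75],[0,0,-0.85],[0.2,0,-0.85],[0.4,0.1,-0.85],[0.6,0.3,-0.85],[0.8,0.5,-0.85],[0.9,0.7,-0.85],[0.9,0.9,-0.85],[0.9,0.9,-0.85],[0.9,0.9,-0.85]],"twist":[[0,0,0],[0,0,0],[0,0,0],[0,0,0],[0,0,0],[0,0,0],[0,0,0],[0,0,0],[0,0,0],[0,0,0],[0,0,0],[0,0,0],[0,0,0]],"gripper":[0,0,0,0,0,0,0,0,0,0,0,0,0]}'
python3 go.py 627.2 -30.6 172; python3 - <<'E'
from h import *
im=vision.snapshot("top")[:,:,::-1];cv2.imwrite("pics/t1.png",cv2.resize(im[120:280,160:500],None,fx=2,fy=2))
E
```

```text
time_s: 22.4
eef_pos: [444.3, -206.3, 188.9]
eef_rot: [0.0, 0.708, 0.707, 0.0]
force: [0.3, -1.1, -1.4]
finger_gap: 30.9
finger_force: 39.8
time_s: 23.7
eef_pos: [625.0, -25.6, 357.4]
eef_rot: [-0.001, 0.707, 0.707, -0.001]
force: [-0.1, -0.7, -1.0]
finger_gap: 30.5
finger_force: 40.2
t 23.7 pos [625.  -25.6 357.4] gap 30.5 F [-0.1 -0.7 -1. ]
linear [-0.0251  0.0125  0.9271] twist [-0.0005 -0.      0.0001] mm 186.0
```

View pics/t1.png

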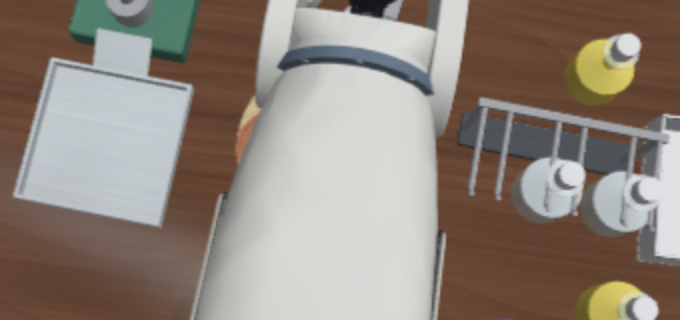

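Tray is empty (so two pots only), the rack still holds two cloches undisturbed. Check the pots' positions before lowering.

```bash
cat > chk.py <<'E'
from h import *
im=vision.snapshot("scene")[:,:,::-1].astype(int);c=vision.get_calibration("scene")
m=(im[:,:,1]>im[:,:,2]*1.25)&(im[:,:,1]>im[:,:,0]*1.25)&(im[:,:,1]>50)
for b in blobs(m,4,(255,170,360,270)): print(b,plane(c,b[0],95).round(1))
m=(im.max(2)<60)
for b in blobs(m,10,(255,170,360,270)): print("dark",b,plane(c,b[0],86).round(1))
cv2.imwrite("pics/s1.png",im)
E
python3 chk.py; python3 - <<'E'
from h import *
import pickle
n="wj";im=cv2.imread(f"pics/{n}.png").astype(int);c=pickle.load(open(f"pics/{n}.pkl","rb"))
m=cv2.morphologyEx(((im.max(2)<75)|((im[:,:,1]>100)&(im[:,:,1]>im[:,:,2]*1.5))).astype(np.uint8),cv2.MORPH_OPEN,np.ones((3,3)))
m[:,:200]=0;m[100:]=0
for ct in cv2.findContours(m,0,2)[0]:
    if cv2.contourArea(ct)>200:
        e=cv2.fitEllipse(cv2.convexHull(ct));print(np.round(e[0],1),np.round(e[1],1),plane(c,e[0],86).round(1))
E
```

```text
((np.float64(291.9), np.float64(208.0)), 43, (287, 205, 9, 8)) [490.7 -56.2  95. ]
((np.float64(325.9), np.float64(233.5)), 55, (322, 230, 10, 9)) [628.9 -31.5  95. ]
dark ((np.float64(334.3), np.float64(170.8)), 10, (333, 170, 4, 3)) [441.1 149.5  86. ]
dark ((np.float64(292.6), np.float64(211.3)), 48, (287, 207, 12, 8)) [496.5 -58.2  86. ]
dark ((np.float64(325.6), np.float64(237.0)), 55, (320, 232, 13, 9)) [633.3 -36.   86. ]
[276.3  61.6] [38.9 43. ] [489.8 -54.6  86. ]
[399.4  38.2] [39.4 45.5] [628.  -30.4  86. ][ WARN:0@2.141] global loadsave.cpp:1063 imwrite_ Unsupported depth image for selected encoder is fallbacked to CV_8U.
```

```bash
python3 -m creep '{"linear":[[-0.027,0.01,0.1],[-0.027,0.01,0.3],[-0.027,0.01,0.5],[-0.027,0.01,0.7],[-0.027,0.01,0.82],[-0.027,0.01,0.88],[-0.027,0.01,0.905],[-0.027,0.01,0.92],[-0.027,0.01,0.92],[-0.027,0.01,0.92]],"twist":[[0,0,0],[0,0,0],[0,0,0],[0,0,0],[0,0,0],[0,0,0],[0,0,0],[0,0,0],[0,0,0],[0,0,0]],"gripper":[0,0,0,0,0,0,0,0,0,0]}'|grep -E "eef_pos|^force"; for i in 1 2; do python3 -m creep '{"linear":[[0,0,0.004],[0,0,0.006],[0,0,0.006]],"twist":[[0,0,0],[0,0,0],[0,0,0]],"gripper":[0,0,0]}'|grep -E "eef_pos|^force"; done
```

```text
eef_pos: [626.6, -31.7, 176.1]
force: [0.0, 0.3, -0.5]
eef_pos: [626.0, -31.6, 173.7]
force: [-0.1, 0.6, -0.8]
eef_pos: [625.8, -31.6, 172.1]
force: [1.0, 1.0, -1.2]
```

```bash
for i in 1 2 ; do python3 -m creep '{"linear":[[0,0,0.004],[0,0,0.005],[0,0,0.005]],"twist":[[0,0,0],[0,0,0],[0,0,0]],"gripper":[0,0,0]}'|grep -E "eef_pos|^force"; done
```

```text
eef_pos: [625.9, -31.6, 171.2]
force: [0.3, 0.1, -0.8]
eef_pos: [626.0, -31.6, 171.0]
force: [-0.8, 1.0, 5.4]
```

```bash
python3 -m creep '{"linear":[[0,0,0],[0,0,0],[0,0,0],[0,0,0],[0,0,0],[0,0,-0.1],[0,0,-0.25],[0,0,-0.45],[-0.1,-0.1,-0.6],[-0.3,-0.25,-0.6],[-0.5,-0.4,-0.6],[-0.7,-0.5,-0.6],[-0.9,-0.52,-0.6],[-0.9,-0.52,-0.6],[-0.9,-0.52,-0.6]],"twist":[[0,0,0],[0,0,0],[0,0,0],[0,0,0],[0,0,0],[0,0,0],[0,0,0],[0,0,0],[0,0,0],[0,0,0],[0,0,0],[0,0,0],[0,0,0],[0,0,0],[0,0,0]],"gripper":[0.75,0.75,0.75,0.75,0.75,0.75,0.75,0.75,0.75,0.75,0.75,0.75,0.75,0.75,0.75]}'|head -2; python3 snap.py wl; python3 go.py 522.3 -309.5 168; python3 chk.py 2>/dev/null
```

```text
time_s: 27.5
eef_pos: [521.5, -212.3, 290.3]
t 27.6 pos [ 521.7 -211.5  290.2] gap 63.8 F [-0.2  0.5  0.8]
linear [-0.4904  0.0039  0.6108] twist [-0.     -0.0001 -0.0005] mm 157.0
((np.float64(291.9), np.float64(208.0)), 43, (287, 205, 9, 8)) [490.7 -56.2  95. ]
dark ((np.float64(255.9), np.float64(191.4)), 38, (255, 184, 3, 15)) [ 358.8 -105.5   86. ]
dark ((np.float64(292.5), np.float64(211.2)), 49, (287, 207, 12, 8)) [496.  -58.3  86. ]
```

View pics/wl.png

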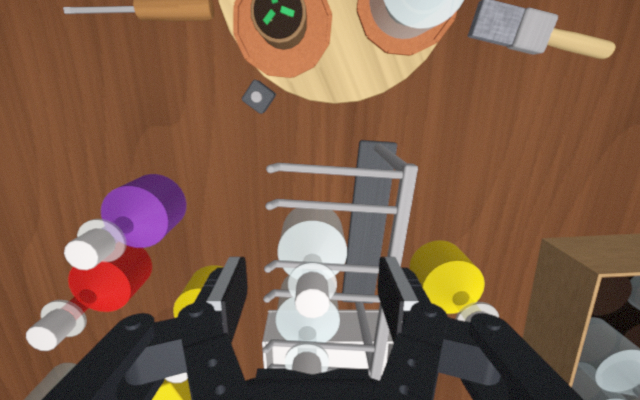

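Fork 0 is empty, the cloche is seated in the far saucer at (410,15), and cap1 is at (312,302). Now grasp cap1.

```bash
python3 -m creep '{"linear":[[-0.2,0.004,0],[-0.4,0.004,0],[-0.49,0.004,0],[-0.49,0.004,0.15],[-0.49,0.004,0.3],[-0.49,0.004,0.45],[-0.49,0.004,0.55],[-0.49,0.004,0.6],[-0.49,0.004,0.61],[-0.49,0.004,0.61],[-0.49,0.004,0.61],[-0.49,0.004,0.61],[-0.49,0.004,0.61],[-0.49,0.004,0.61],[-0.49,0.004,0.61],[-0.49,0.004,0.61],[-0.49,0.004,0.61],[-0.49,0.004,0.61]],"twist":[[0,0,0],[0,0,0],[0,0,0],[0,0,0],[0,0,0],[0,0,0],[0,0,0],[0,0,0],[0,0,0],[0,0,0],[0,0,0],[0,0,0],[0,0,0],[0,0,0],[0,0,0],[0,0,0],[0,0,0],[0,0,0]],"gripper":[0.75,0.75,0.75,0.75,0.75,0.75,0.75,0.75,0.75,0.75,0.75,0,0,0,0,0,0,0]}' 40
```

```text
time_s: 29.4
eef_pos: [522.8, -309.8, 169.1]
eef_rot: [0.001, 0.707, 0.707, 0.0]
force: [-1.7, 1.0, 5.9]
finger_gap: 30.7
finger_force: 39.3
```

```bash
python3 -m creep '{"linear":[[0,0,-0.04],[0,0,-0.08],[0,0,-0.1],[0,0,-0.1],[0.006,-0.09,-0.1],[0.012,-0.18,-0.1],[0.018,-0.27,-0.1],[0.024,-0.36,-0.1],[0.028,-0.43,-0.1],[0.028,-0.43,-0.1],[0.028,-0.43,-0.1]],"twist":[[0,0,0],[0,0,0],[0,0,0],[0,0,0],[0,0,0],[0,0,0],[0,0,0],[0,0,0],[0,0,0],[0,0,0],[0,0,0]],"gripper":[0,0,0,0,0,0,0,0,0,0,0]}'
python3 -m creep '{"linear":[[0,0,-0.15],[0,0,-0.35],[0,0,-0.55],[0,0,-0.75],[0,0,-0.85],[0.2,0,-0.85],[0.4,0.1,-0.85],[0.6,0.2,-0.85],[0.8,0.25,-0.85],[1,0.25,-0.85],[1,0.25,-0.85],[1,0.25,-0.85]],"twist":[[0,0,0],[0,0,0],[0,0,0],[0,0,0],[0,0,0],[0,0,0],[0,0,0],[0,0,0],[0,0,0],[0,0,0],[0,0,0],[0,0,0]],"gripper":[0,0,0,0,0,0,0,0,0,0,0,0]}'
python3 go.py 489.8 -54.6 176; python3 chk.py 2>/dev/null
```

```text
time_s: 30.5
eef_pos: [436.9, -304.2, 188.5]
eef_rot: [0.0, 0.708, 0.707, 0.0]
force: [0.7, -0.1, -0.9]
finger_gap: 30.6
finger_force: 39.8
time_s: 31.7
eef_pos: [487.5, -103.0, 358.5]
eef_rot: [0.0, 0.706, 0.708, 0.0]
force: [0.2, -1.2, -0.3]
finger_gap: 30.7
finger_force: 39.9
t 31.7 pos [ 487.5 -103.   358.5] gap 30.7 F [ 0.2 -1.2 -0.3]
linear [0.2423 0.0115 0.9123] twist [0.0002 0.0001 0.0006] mm 189.0
((np.float64(291.9), np.float64(208.0)), 43, (287, 205, 9, 8)) [490.7 -56.2  95. ]
dark ((np.float64(292.5), np.float64(211.2)), 46, (287, 207, 12, 8)) [496.  -58.3  86. ]
```

Pot unmoved. Lower.

```bash
python3 -m creep '{"linear":[[0.12,0.01,0],[0.243,0.01,0],[0.243,0.01,0.15],[0.243,0.01,0.3],[0.243,0.01,0.5],[0.243,0.01,0.7],[0.243,0.01,0.82],[0.243,0.01,0.88],[0.243,0.01,0.91],[0.243,0.01,0.92],[0.243,0.01,0.92],[0.243,0.01,0.92]],"twist":[[0,0,0],[0,0,0],[0,0,0],[0,0,0],[0,0,0],[0,0,0],[0,0,0],[0,0,0],[0,0,0],[0,0,0],[0,0,0],[0,0,0]],"gripper":[0,0,0,0,0,0,0,0,0,0,0,0]}'|grep -E "eef_pos|^force"; for i in 1 2 3; do python3 -m creep '{"linear":[[0,0,0.004],[0,0,0.006],[0,0,0.006]],"twist":[[0,0,0],[0,0,0],[0,0,0]],"gripper":[0,0,0]}'|grep -E "eef_pos|^force"; done
```

```text
eef_pos: [489.5, -55.5, 175.4]
force: [0.5, -0.6, -0.8]
eef_pos: [488.7, -55.3, 173.3]
force: [0.1, 0.1, -0.8]
eef_pos: [488.6, -55.3, 171.8]
force: [0.1, 0.2, -1.0]
eef_pos: [488.6, -55.3, 170.6]
force: [0.2, 0.1, -1.2]
```

```bash
python3 -m creep '{"linear":[[0,0,0.003],[0,0,0.005],[0,0,0.005]],"twist":[[0,0,0],[0,0,0],[0,0,0]],"gripper":[0,0,0]}'|grep -E "eef_pos|^force"
python3 -m creep '{"linear":[[0,0,0],[0,0,0],[0,0,0],[0,0,0],[0,0,0],[0,0,-0.1],[0,0,-0.25],[0,0,-0.45],[0,0,-0.6],[0.2,0,-0.7],[0.4,0,-0.7],[0.6,0,-0.7],[0.8,0,-0.7],[0.8,0,-0.7],[0.8,0,-0.7]],"twist":[[0,0,0],[0,0,0],[0,0,0],[0,0,0],[0,0,0],[0,0,0],[0,0,0],[0,0,0],[0,0,0],[0,0,0],[0,0,0],[0,0,0],[0,0,0],[0,0,0],[0,0,0]],"gripper":[0.75,0.75,0.75,0.75,0.75,0.75,0.75,0.75,0.75,0.75,0.75,0.75,0.75,0.75,0.75]}'|head -2; python3 snap.py wm
python3 go.py 441.7 80 90
```

```text
eef_pos: [488.9, -55.4, 170.4]
force: [-2.3, -0.3, 7.4]
time_s: 35.65
eef_pos: [488.6, 105.2, 309.5]
t 35.7 pos [488.6 104.5 309.5] gap 64.2 F [ 0.6 -0.6 -0. ]
linear [-0.1216 -0.2343  1.0977] twist [-0.0001  0.0002  0.0001] mm 226.0
```

View pics/wm.png

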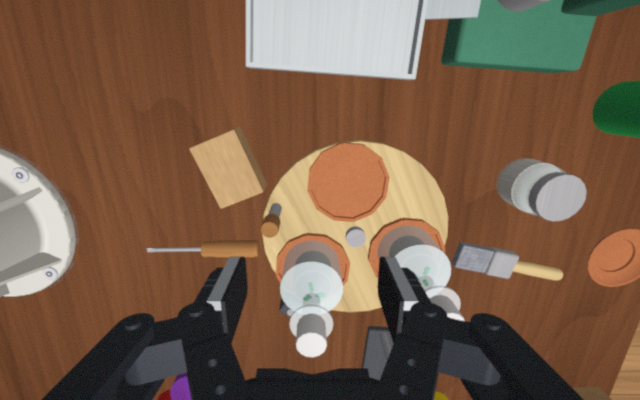

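Both cloches sit in their saucers over the pots. Handle grip top at wm (270,226), wf (244,75), wh (100,127).

```bash
cat > hub.py <<'E'
import numpy as np
HUB=np.array([551.2,-2.4])
def tcp(phi,d,r=120):
    a=np.radians(phi);u=np.array([np.cos(a),np.sin(a)]);t=np.array([-u[1],u[0]])
    p=HUB+r*u-d*t; return p,phi-180   # yaw: tool x = -t => angle phi-90, tool y = phi-180
E
python3 - <<'E'
from h import *
from hub import *
import pickle
for n in("wf","wh","wm"):
    im=cv2.imread(f"pics/{n}.png");c=pickle.load(open(f"pics/{n}.pkl","rb"))
    u,v={"wf":(244,75),"wh":(100,127),"wm":(270,226)}[n];H,S,V=cv2.split(cv2.cvtColor(im,cv2.COLOR_BGR2HSV))
    P=plane(c,(u,v),104)[:2];d=P-HUB;print(n,P.round(1),np.linalg.norm(d).round(1),np.degrees(np.arctan2(d[1],d[0])).round(1))
T=vision.get_calibration("wrist")
c=pickle.load(open("pics/wm.pkl","rb"))
c=pickle.load(open("pics/wh.pkl","rb"));P=plane(c,(139/.75,(497-300)/.75),15)[:2];d=P-HUB;print("block",P,np.linalg.norm(d),np.degrees(np.arctan2(d[1],d[0]))%360)
print(tcp(160,48))
E
python3 go.py 435.5 80 310 -21
```

```text
wf [438.9  35.4] 118.5 161.4
wh [440.3  36.1] 117.4 160.8
wm [439.9  40.1] 119.1 159.1
block [ 453.01265395 -136.17203759] 165.9388832254374 233.72170102354102
(array([454.85385239,  83.747663  ]), -20)
t 35.7 pos [488.6 104.5 309.5] gap 64.2 F [ 0.6 -0.6 -0. ]
linear [-0.1222 -0.2657 -0.0023] twist [-1.000e-04  2.000e-04  1.167e-01] mm 58.0
```

```bash
python3 -m creep '{"linear":[[-0.05,-0.08,0],[-0.1,-0.16,0],[-0.104,-0.169,0],[-0.104,-0.169,0],[-0.104,-0.169,0.1],[-0.104,-0.169,0.3],[-0.104,-0.169,0.5],[-0.104,-0.169,0.5],[-0.104,-0.169,0.5]],"twist":[[0,0,0.04],[0,0,0.08],[0,0,0.111],[0,0,0.111],[0,0,0.111],[0,0,0.111],[0,0,0.111],[0,0,0.111],[0,0,0.111]],"gripper":[0,0,0,0,0,0,0,0,0]}'; python3 go.py 454.9 83.7 80 -20
```

```text
time_s: 36.6
eef_pos: [455.2, 83.4, 210.1]
eef_rot: [-0.0, 0.819, 0.574, -0.001]
force: [0.3, -0.5, 0.7]
finger_gap: 0.6
finger_force: 0.0
t 36.6 pos [455.2  83.4 210.1] gap 0.6 F [ 0.3 -0.5  0.7]
linear [ 0.0012 -0.0012  0.6505] twist [-0.0003  0.0002  0.0001] mm 130.0
```

Descend, then plan the arc.

```bash
python3 -m creep '{"linear":[[0,0,0.15],[0,0,0.3],[0,0,0.45],[0,0,0.57],[0,0,0.65],[0,0,0.65],[0,0,0.65]],"twist":[[0,0,0],[0,0,0],[0,0,0],[0,0,0],[0,0,0],[0,0,0],[0,0,0]],"gripper":[0,0,0,0,0,0,0]}'
cat > arc.py <<'E'
import sys
from h import *
from hub import *
from scipy.spatial.transform import Rotation as Ro
# arc.py phi... : rows for pushing the handle to those angles (contact offset 22)
s=state();R=Ro.from_quat(np.roll(s["eef_rot"],-1));print(s["eef_pos"].round(1),s["force"].round(1))
for ph in map(float,sys.argv[1:]):
    p,yaw=tcp(ph,22);y=np.radians(yaw);c,n=np.cos(y),np.sin(y)
    d=R.inv().apply(np.r_[p,80]-s["eef_pos"])/200;w=(R.inv()*Ro.from_matrix(np.array([[-n,c,0],[c,n,0],[0,0,-1]]))).as_rotvec()/np.pi
    print(ph,d.round(3),w.round(3))
E
python3 arc.py 158 162 166 170 174 178 182 186 190 194 198
```

```text
time_s: 37.3
eef_pos: [456.7, 84.1, 81.3]
eef_rot: [0.0, 0.819, 0.574, 0.001]
force: [-0.7, 0.1, 0.5]
finger_gap: -0.0
finger_force: 0.0
[456.7  84.1  81.3] [-0.7  0.1  0.5]
158.0 [-0.114 -0.004  0.006] [ 0.001 -0.     0.011]
162.0 [-0.156 -0.011  0.006] [ 0.001 -0.    -0.011]
166.0 [-0.198 -0.016  0.006] [ 0.001 -0.    -0.033]
170.0 [-0.24  -0.018  0.006] [ 0.001 -0.    -0.056]
174.0 [-0.283 -0.017  0.006] [ 0.001 -0.    -0.078]
178.0 [-0.325 -0.013  0.006] [ 0.001 -0.    -0.1  ]
182.0 [-0.367 -0.005  0.006] [ 0.001 -0.    -0.122]
186.0 [-0.409  0.005  0.006] [ 0.001 -0.    -0.144]
190.0 [-0.449  0.017  0.006] [ 0.001 -0.    -0.167]
194.0 [-0.489  0.033  0.006] [ 0.001 -0.    -0.189]
198.0 [-0.527  0.052  0.006] [ 0.001 -0.    -0.211]
```

```bash
python3 -m creep '{"linear":[[-0.04,0,0],[-0.08,-0.002,0],[-0.1,-0.004,0],[-0.114,-0.004,0],[-0.135,-0.008,0],[-0.156,-0.011,0],[-0.177,-0.014,0],[-0.198,-0.016,0],[-0.219,-0.017,0],[-0.24,-0.018,0],[-0.261,-0.018,0],[-0.283,-0.017,0],[-0.304,-0.015,0],[-0.325,-0.013,0],[-0.346,-0.009,0],[-0.367,-0.005,0],[-0.388,0,0],[-0.402,0.003,0],[-0.409,0.005,0],[-0.409,0.005,0]],"twist":[[0,0,0.003],[0,0,0.007],[0,0,0.011],[0,0,0.011],[0,0,0],[0,0,-0.011],[0,0,-0.022],[0,0,-0.033],[0,0,-0.044],[0,0,-0.056],[0,0,-0.067],[0,0,-0.078],[0,0,-0.089],[0,0,-0.1],[0,0,-0.111],[0,0,-0.122],[0,0,-0.133],[0,0,-0.14],[0,0,-0.144],[0,0,-0.144]],"gripper":[0,0,0,0,0,0,0,0,0,0,0,0,0,0,0,0,0,0,0,0]}'; python3 snap.py wn; python3 arc.py 186 190 194 198 202 206 210 214 218 222
```

```text
time_s: 39.3
eef_pos: [428.1, 6.5, 79.8]
eef_rot: [0.0, 0.67, 0.742, 0.0]
force: [0.0, -0.1, 0.4]
finger_gap: 0.5
finger_force: 0.0
[428.1   6.6  79.8] [-0.4  0.4  0.1]
186.0 [ 0.001  0.007 -0.001] [ 0.     0.    -0.001]
190.0 [-0.041  0.001 -0.001] [ 0.     0.    -0.023]
194.0 [-0.084 -0.002 -0.001] [ 0.     0.    -0.045]
198.0 [-0.126 -0.002 -0.001] [ 0.     0.    -0.067]
202.0 [-0.169  0.001 -0.001] [ 0.    0.   -0.09]
206.0 [-0.211  0.006 -0.001] [ 0.     0.    -0.112]
210.0 [-0.253  0.015 -0.001] [ 0.     0.    -0.134]
214.0 [-0.294  0.026 -0.001] [ 0.     0.    -0.156]
218.0 [-0.334  0.041 -0.001] [ 0.     0.    -0.179]
222.0 [-0.373  0.058 -0.001] [ 0.     0.    -0.201]
```

View pics/wn.png

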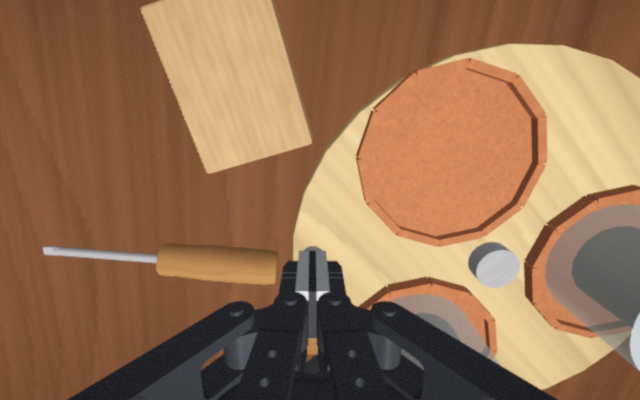

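The turntable has turned with the handle, the fingers are on its clockwise side, and the cloches are in place. Continue.

```bash
python3 -m creep '{"linear":[[-0.01,0.004,0],[-0.025,0.003,0],[-0.041,0.001,0],[-0.062,0,0],[-0.084,-0.002,0],[-0.105,-0.002,0],[-0.126,-0.002,0],[-0.147,0,0],[-0.169,0.001,0],[-0.19,0.003,0],[-0.211,0.006,0],[-0.232,0.01,0],[-0.253,0.015,0],[-0.273,0.02,0],[-0.294,0.026,0],[-0.314,0.033,0],[-0.334,0.041,0],[-0.354,0.05,0],[-0.373,0.058,0],[-0.373,0.058,0]],"twist":[[0,0,-0.006],[0,0,-0.014],[0,0,-0.023],[0,0,-0.034],[0,0,-0.045],[0,0,-0.056],[0,0,-0.067],[0,0,-0.078],[0,0,-0.09],[0,0,-0.101],[0,0,-0.112],[0,0,-0.123],[0,0,-0.134],[0,0,-0.145],[0,0,-0.156],[0,0,-0.167],[0,0,-0.179],[0,0,-0.19],[0,0,-0.201],[0,0,-0.201]],"gripper":[0,0,0,0,0,0,0,0,0,0,0,0,0,0,0,0,0,0,0,0]}'; python3 arc.py 224 226 228 230 232 234 236 238 240
```

```text
time_s: 41.35
eef_pos: [447.5, -66.6, 79.7]
eef_rot: [0.0, 0.406, 0.914, -0.0]
force: [0.1, 1.1, -0.6]
finger_gap: 0.5
finger_force: 0.0
[447.5 -66.6  79.7] [ 0.1  1.1 -0.6]
224.0 [-0.019 -0.003 -0.002] [ 0.    0.   -0.01]
226.0 [-0.04  -0.006 -0.002] [ 0.     0.    -0.022]
228.0 [-0.062 -0.008 -0.002] [ 0.     0.    -0.033]
230.0 [-0.083 -0.01  -0.002] [ 0.     0.    -0.044]
232.0 [-0.104 -0.01  -0.002] [ 0.     0.    -0.055]
234.0 [-0.125 -0.01  -0.001] [ 0.     0.    -0.066]
236.0 [-0.147 -0.009 -0.001] [ 0.     0.    -0.077]
238.0 [-0.168 -0.007 -0.001] [ 0.     0.    -0.088]
240.0 [-0.189 -0.005 -0.001] [ 0.     0.    -0.099]
```

```bash
python3 -m creep '{"linear":[[-0.01,-0.002,0],[-0.019,-0.003,0],[-0.03,-0.005,0],[-0.04,-0.006,0],[-0.051,-0.007,0],[-0.062,-0.008,0],[-0.072,-0.009,0],[-0.083,-0.01,0],[-0.09,-0.01,0],[-0.097,-0.01,0],[-0.104,-0.01,0],[-0.104,-0.01,0],[-0.104,-0.01,0]],"twist":[[0,0,-0.005],[0,0,-0.01],[0,0,-0.016],[0,0,-0.022],[0,0,-0.027],[0,0,-0.033],[0,0,-0.038],[0,0,-0.044],[0,0,-0.048],[0,0,-0.052],[0,0,-0.055],[0,0,-0.055],[0,0,-0.055]],"gripper":[0,0,0,0,0,0,0,0,0,0,0,0,0]}'; for i in 1 2 3; do python3 -m creep '{"linear":[[-0.005,0,0],[-0.01,0,0],[-0.01,0,0]],"twist":[[0,0,-0.003],[0,0,-0.005],[0,0,-0.005]],"gripper":[0,0,0]}' | grep -E "eef_pos|^force"; done; python3 snap.py wo
```

```text
time_s: 42.65
eef_pos: [460.0, -83.1, 79.8]
eef_rot: [0.0, 0.326, 0.945, 0.0]
force: [0.6, 0.5, 0.5]
finger_gap: -0.1
finger_force: 0.0
eef_pos: [461.3, -84.4, 79.7]
force: [-1.0, -1.0, -0.7]
eef_pos: [462.9, -85.6, 79.7]
force: [-0.8, -0.7, -0.3]
eef_pos: [463.4, -86.3, 79.5]
force: [-3.9, 3.0, 4.4]
```

View pics/wo.png

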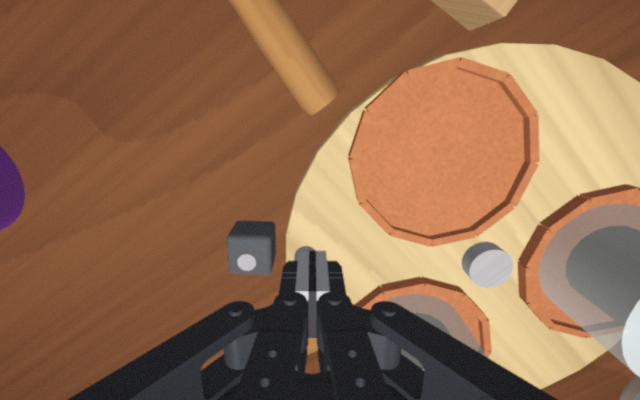

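The handle is alongside the steel block (250,247) and contact force is starting to rise; press a bit more.

```bash
for i in 1 2 3; do python3 -m creep '{"linear":[[-0.003,0,0],[-0.006,0,0],[-0.006,0,0],[-0.006,0,0]],"twist":[[0,0,0],[0,0,0],[0,0,0],[0,0,0]],"gripper":[0,0,0,0]}' | grep -E "eef_pos|^force"; done
```

```text
eef_pos: [463.4, -86.4, 79.5]
force: [-7.7, 7.8, 8.8]
eef_pos: [463.4, -86.4, 79.4]
force: [-11.8, 10.8, 13.0]
eef_pos: [463.3, -86.6, 79.2]
force: [-13.6, 14.3, 14.9]
```

```bash
python3 -m creep '{"linear":[[0.03,0,0],[0.1,0,0],[0.2,0,0],[0.2,0,-0.1],[0.2,0,-0.3],[0.2,0,-0.55],[0.2,0,-0.8],[0.3,-0.2,-0.95],[0.5,-0.4,-0.95],[0.7,-0.5,-0.95],[0.8,-0.5,-0.95],[0.8,-0.5,-0.95],[0.8,-0.5,-0.95]],"twist":[[0,0,0],[0,0,0],[0,0,0],[0,0,0],[0,0,0],[0,0,0],[0,0,0],[0,0,0],[0,0,0],[0,0,0],[0,0,0],[0,0,0],[0,0,0]],"gripper":[0,0,0,0,0,0,0,0,0,0,0,0,0]}'
python3 - <<'E'
from h import *
a=vision.snapshot("top")[:,:,::-1];b=vision.snapshot("scene")[:,:,::-1]
cv2.imwrite("pics/end.png",np.vstack([cv2.resize(a[120:280,160:500],(680,320)),cv2.resize(b[160:300,170:440],(540,280)).__class__(0) if 0 else np.pad(cv2.resize(b[160:300,170:440],(540,280)),((0,0),(0,140),(0,0)))]))
E
```

```text
time_s: 46.1
eef_pos: [279.2, -77.9, 270.0]
eef_rot: [0.001, 0.303, 0.953, -0.0]
force: [0.0, -0.1, 0.2]
finger_gap: 0.3
finger_force: 0.0
```

View pics/end.png

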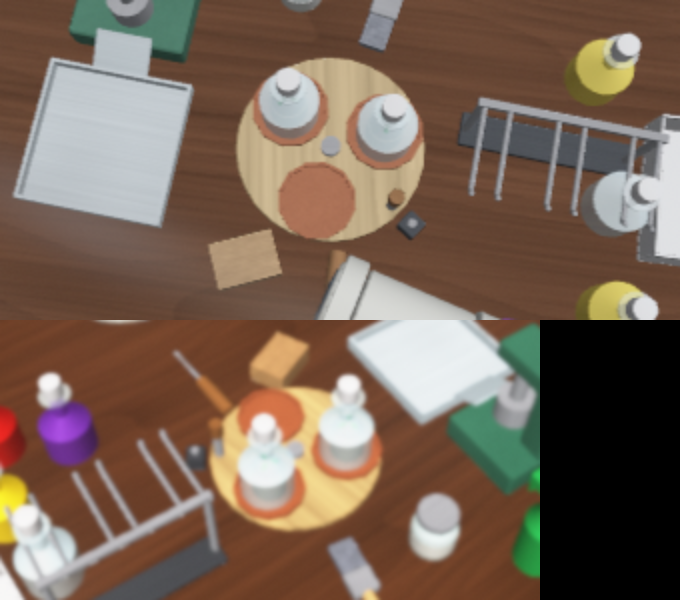

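The final views show both pots under seated cloches, the handle beside the block, the third cloche still on the rack, and the robot clear of everything.

```bash
python3 -c "
from station import job
print(job.job_done())"
```

```text
the job is handed in; nothing more can be done
None
```

I stood both seedling pots in their own saucers, covered each with a cloche, then pushed the turntable fully home against its stop; the third cloche still hangs on the rack, and the job is handed in.

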